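# Release a jammed cash drawer with the rod

## Task

The stall's cash drawer is latched shut with no power. Take the wooden-handled release rod from the table and push its steel end through the narrow slot in the front of the till to trip the latch inside, so that the drawer springs out a little; then lay the rod back flat on the bare table (do not drop it) and pull the drawer out all the way to its stop. Leave the wares standing where they are.

Things in the scene. Friction and masses are not known exactly. Their poses are not given: they have to be found in the camera images.
- till: Grey sheet-metal till, fixed to the table: 300 deep (x), 300 wide (y), 110 high. Origin: centre of the underside; x points into it, z up. The front face, at x = -150, looks roughly to the robot's left (world +y). Its top strip, 78 to 110 above the table, is fixed, with a round key lock (24 across, 6 proud, at y = -50, not used) and the release slot; below is the drawer's front panel.
- slot (a point): Centre of the slot's mouth, 94 above the table, at the till's y = +50, the side away from the robot. Slot 13 wide (y) by 20 high (z), in an upright aluminium surround 27 wide, 32 high, 6 proud of the front; the point lies on the surround's outer face. Slot 10 deep, open space behind. Axes as the till's: x is the way to push.
- latch_tab (a point): Where the rod meets the hidden latch tab at rest: straight behind the slot's mouth, 44 in. The upright tab is 26 wide and spans 72 to 106 above the table. Pushed about 8 further in it frees the drawer; its stop is about 15 in. It takes 3 N at first, 7 N at the end, and springs back. The point does not move.
- latch (a joint): Turn of the hidden latch, rad: 0 at rest, the drawer is free at about 0.35, stop at 0.6.
- drawer (a joint): How far the drawer is out, m: 0 shut, 0.18 at its stop (it slides out along the till's -x). Once tripped a spring throws it out about 0.08 and it stays there; from there it slides with light friction (1 to 4 N).
- drawer_edge (a point): Middle of the top edge of the drawer's front panel, 76 above the table; moves with the drawer. The panel is 12 thick (x) and 294 wide, face flush with the till's front when shut. Behind it nothing is higher than 60 but a small steel catch, 70 to 85 to the till's +y of this point. Axes as the till's. It can be pinched from above once the drawer has sprung out.
- rod: Release rod lying loose on the table, 190 long, about 105 g: square wooden handle 85 long, 22 by 22, and a round steel shaft 105 long, 8 across, its last 10 tapered to 4. Origin: on the axis at the middle of the handle, 11 above the table as it lies. Its x runs along the shaft to the tip. It lies level on the handle; it balances about 30 ahead of the origin, still in the handle.
- rod_tip (a point): End of the steel shaft, on the axis, 147.5 from the rod's origin.
- blue_vase: Ware on sale, not to be disturbed: slender blue glass vase, 80 across the foot, 235 tall. Origin: centre of the underside.
- amber_bowl: Ware on sale, not to be disturbed: amber glass bowl, 124 across, 55 tall. Origin: centre of the underside.
- candlestick: Ware on sale, not to be disturbed: dark metal candlestick, foot 80 across, 142 tall. Origin: centre of the underside.
- stone_egg: Ware on sale, not to be disturbed: marble egg on a dark metal stand, foot 60 across, 119 tall. Origin: centre of the underside.
- lidded_jar: Ware on sale, not to be disturbed: blue ceramic jar with a brass lid, 68 across, 91 tall, standing on the rear half of the till's top. Origin: centre of the underside.
Things that resemble listed ones, but are neither listed nor needed, are in the scene too. What is meant by the rod is not blue, and is the larger of those in its own colour.

How it is judged:
On the way:
1. the rod's end is through the slot and presses the latch tab far enough to free the drawer (value of joint latch above 0.3 rad and x of rod_tip in the frame of slot above 0.035 m and y of rod_tip in the frame of slot between -0.015 and 0.015 m), for 0.05 s.
At the end, for the whole second after the job is handed in: the drawer is out to within 15 mm of its stop, the latch has sprung back, and the rod lies still and level on the table top (not on or in anything), touching neither drawer nor till (value of joint drawer above 0.165 m and value of joint latch below 0.1 rad and height (world z) of rod between 0.006 and 0.015 m and angle between rod's own x axis and vertical between 1.45 and 1.69 rad and linear speed of rod below 0.02 m/s and contact force between rod and drawer below 0.1 N and contact force between rod and till below 0.1 N).
It fails at once if a ware is shifted by more than 30 mm or tipped by more than 20 degrees (distance of any of blue_vase, amber_bowl, candlestick, stone_egg, lidded_jar from where it was at the start of the episode above 0.03 m or angle between any of blue_vase, amber_bowl, candlestick, stone_egg, lidded_jar's own z axis and vertical above 0.35 rad).
It fails at once if the rod is dropped: it falls free of the fingers from more than about 25 mm (contact force between rod and the fingers below 0.01 N and linear speed of rod above 0.7 m/s).
It also fails if it takes over 64 s, if anything falls off the work surface, if the arm or the gripper's body presses on something with over 40 N, if the wrist force passes 120 N, or if a joint passes its speed limit or range.

## Robot

A 6-joint arm with a two-finger parallel gripper is mounted at the origin on the work surface. World frame = base frame: x ahead of the robot, y to its left, z up, the work surface at z = 0. Lengths are in m, angles in rad, forces in N, time in s.
With the tool pointing down it reaches from about 0.225 to 0.875 m from the base axis. Payload 3.4 kg.
Tool frame: the origin (TCP) lies on the mounting face of the last link; the fingertips stand nose_length ahead of it and the grasp point (between the pads) lies 155 mm ahead of it (nose_length is the distance from the TCP to the fingertips, in m); y points along the fingers, z is the direction in which the jaws open and shut, and the axes are right-handed (so a half turn about y gives the same grasp; the last joint's range is limited). The gripper opens to 85 mm and grips with 20 to 120 N. Pads are 22 mm wide; open, the fingers measure 114 mm over their backs; the gripper's body (76 mm by 85 mm) begins 54 mm behind the grasp point. The pads swing forward as they close: fully open they stand 13 mm farther back than shut.
Start: joints at [-1.322, 0.276, 1.505, -0, 1.361, -0.121], TCP at [0.208, -0.536, 0.405] pointing down, gripper open.
Joint ranges: [-2.89, 2.89], [-0.75, 2.08], [0.22, 2.7], [-1.18, 4.32], [0.11, 2.71], [-2.7, 2.7]. Speed limits (rad/s): [2.57, 2.57, 3.14, 3.14, 3.14, 3.14].

## Interface

Orientations are given as a 3x3 rotation matrix whose columns are the frame's x, y, z axes.
In Python, from bench import read_state, grab_frame, camera_model, close_job, nose_length gives the robot as it stands.
- The arm moves only by the tool send_rows, never from a script. Its argument "plan" is a list of rows, each a list of 4 numbers: the shift along the tool's x, y, z each as a share of 800 mm, from -1 to 1, then the turn about the tool's y as a share of pi/2 rad, from -1 to 1. A call has exactly 5 rows; each row shifts and turns the commanded pose from where the row before left it, along the tool's axes as they then stand; what a row does not reach is not made up. A row lasts 1/8 s, in which the tool goes at most 62.5 mm and 10.7 degrees, less where a joint would pass 70% of its speed; a pose out of reach is approached as far as the arm can. A call with a number of a shift or a turn outside -1 to 1 is refused whole. A call with a gripper value outside its range is refused whole. "fingers" is the closure, from -1 (fully open) to 1 (shut), so that 0 is half open, set as the call begins (left out, the last holds). The fingers move at their own pace and stop on an object; the grip force is fixed at half the most. Time passes only in rows, so rows that do not move let the fingers close, or fill a call up. It gives the time, the measured TCP pose, the force and the opening at its end, in the units of the state.
- read_state(): the state, without advancing time (a new reading comes with each control period).
- grab_frame(name): name is "side" or "top"; returns (picture, depth): 400x640x3 uint8, red, green, blue; 400x640 float32, m along the optical axis (not along the pixel's ray), 0 where there is no reading.
- camera_model(name): a dict with "intrinsics" (3x3 intrinsics, pixels), "dist_coeffs" ([k1, k2, p1, p2, k3] as OpenCV has them; the pictures are not rectified), "R" (3x3) and "t" (3): a world point X has camera coordinates R X + t. Camera axes: x right, y down, z forward; pixel columns grow to the right and rows downward; lengths in m; the calibration is good to about 2 mm. A picture is of the moment at which its call begins. camera_model takes no time and is no camera call.
- close_job(): hands the job in, once; it reports no verdict.
The state is a dict: "clock": time; "q": joint angles; "qvel": joint speeds; "joint_efforts": joint torques, N m; "position": TCP position; "tool_rot": TCP orientation; "ft_force": force on the tool from outside, world axes, zero at the start; "torque": the same for the moment, N m; "gripper_width": finger opening in m.
Only numpy, scipy, OpenCV 4.12 (cv2) and the standard library are available. Lean on these libraries where they do the work, as an engineer would, in place of code of your own. Each camera call takes 0.05 s, during which the arm holds its last target.

## Working session

There is one attempt and no reset: what is moved stays moved. The work goes in short steps, Python scripts to look and compute and a tool call to move; the robot and the scene stay as the last step left them, time stands still between calls to the robot, and variables do not carry over. Pictures are saved under pics/ and viewed, and the job is handed in when it is done.

Besides the shell and the picture viewer there is one more tool, called after "Emit:" as a command line: name --pt "numbers of a row" for each row, then --argument value for the rest. send_rows: Moves the arm, as the interface text tells. Its arguments: {"type":"object","properties":{"plan":{"type":"array"},"fingers":{"type":"number"}},"required":["plan"]}

```bash
ls; mkdir -p pics
python3 - <<'E'
from bench import *
import cv2, numpy as np
s=read_state(); print(s); print(nose_length() if callable(nose_length) else nose_length)
for n in("side","top"):
    p,d=grab_frame(n); np.savez(f"pics/{n}0.npz",p=p,d=d); cv2.imwrite(f"pics/{n}0.png",p[:,:,::-1]); print(n,camera_model(n))
E
```

```text
pics
{'clock': 0.0, 'q': array([-1.32202626e+00,  2.76593064e-01,  1.50613523e+00,  1.49334516e-05,
        1.36071369e+00, -1.21030169e-01]), 'qvel': array([-0.00018057, -0.00172803,  0.0001648 , -0.001158  ,  0.00018541,
       -0.00082777]), 'joint_efforts': array([-3.86777847e-04, -4.16764677e+01, -2.45803928e+01, -2.58233913e-04,
        1.09398243e-02, -7.23592876e-06]), 'position': array([ 0.20774957, -0.53592581,  0.40383969]), 'tool_rot': array([[-9.32400746e-01, -4.41172867e-04,  3.61425863e-01],
       [-3.61426054e-01,  1.79600007e-03, -9.32399047e-01],
       [-2.37771714e-04, -9.99998290e-01, -1.83404317e-03]]), 'ft_force': array([-0.19655815, -0.10032003, -0.20180841]), 'torque': array([ 0.02715026,  0.02863171, -0.07170358]), 'gripper_width': 0.08542562931695094}
0.1734
side {'intrinsics': array([[379.03781798,   0.        , 324.36696115],
       [  0.        , 379.03781798, 205.56949783],
       [  0.        ,   0.        ,   1.        ]]), 'dist_coeffs': array([-0.08796724,  0.        ,  0.        ,  0.        ,  0.        ]), 'R': array([[-0.99548965, -0.09265366,  0.02038749],
       [-0.06432606,  0.50125927, -0.86290283],
       [ 0.06973168, -0.86032229, -0.50495846]]), 't': array([0.54155175, 0.10745126, 1.03051515])}
top {'intrinsics': array([[477.08052083,   0.        , 322.74046044],
       [  0.        , 477.08052083, 207.94745596],
       [  0.        ,   0.        ,   1.        ]]), 'dist_coeffs': array([0.03880463, 0.        , 0.        , 0.        , 0.        ]), 'R': array([[-0.01655293, -0.99980714, -0.01056844],
       [-0.98381439,  0.01817252, -0.17826668],
       [ 0.17842435,  0.00744655, -0.98392545]]), 't': array([0.04241273, 0.56727171, 1.60505864])}
```

View pics/side0.png

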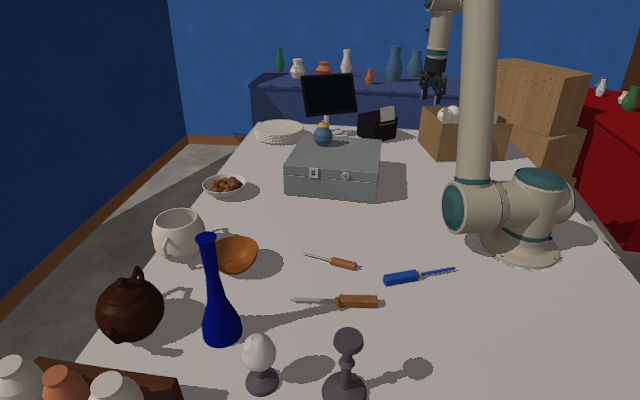

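View pics/top0.png

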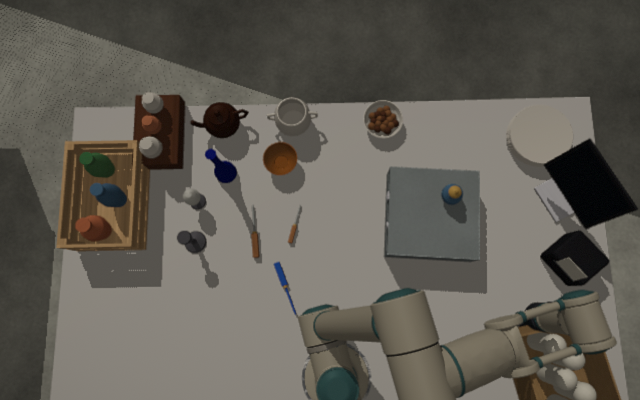

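The side view shows three candidates: a larger orange-wood-handled rod at (358,301) side / (255,243) top, a smaller one at (343,264) / (294,233), and a blue one at (402,278) / (281,275). The larger orange one fits the description, since it isn't blue and is the bigger of its colour. I'll confirm that in a crop and measure it.

```bash
cat > h.py <<'E'
import numpy as np, cv2
from bench import *
def load(n,k): 
    z=np.load(f"pics/{n}{k}.npz"); return z['p'],z['d']
def snap(n,k):
    p,d=grab_frame(n); np.savez(f"pics/{n}{k}.npz",p=p,d=d); cv2.imwrite(f"pics/{n}{k}.png",p[:,:,::-1]); return p,d
def ray(n,uv):
    c=camera_model(n); u=cv2.undistortPoints(np.array(uv,float).reshape(-1,1,2),c['intrinsics'],c['dist_coeffs']).reshape(-1,2)
    d=np.c_[u,np.ones(len(u))]; R=c['R']; return -R.T@c['t'], d@R
def plane(n,uv,z):
    o,d=ray(n,uv); return o+d*((z-o[2])/d[:,2])[:,None]
def dep(n,uv,dimg):
    o,d=ray(n,uv); uv=np.array(uv).reshape(-1,2); return o+d*np.array([dimg[int(v),int(u)] for u,v in uv])[:,None]
def proj(n,X):
    c=camera_model(n); return cv2.projectPoints(np.array(X,float).reshape(-1,1,3),cv2.Rodrigues(c['R'])[0],c['t'],c['intrinsics'],c['dist_coeffs'])[0].reshape(-1,2)
def crop(n,k,x0,y0,x1,y1,s,out):
    p,_=load(n,k); cv2.imwrite(out,cv2.resize(p[y0:y1,x0:x1,::-1],None,fx=s,fy=s,interpolation=cv2.INTER_CUBIC))
def cast(p,hlo,hhi,smin,roi,vmin=60):
    h=cv2.cvtColor(p,cv2.COLOR_RGB2HSV); m=cv2.inRange(h,(hlo,smin,vmin),(hhi,255,255)); M=np.zeros_like(m); x0,y0,x1,y1=roi; M[y0:y1,x0:x1]=m[y0:y1,x0:x1]; return M
E
python3 - <<'E'
from h import *
crop("side",0,280,240,400,320,6,"pics/c1.png")
crop("side",0,275,130,395,205,6,"pics/c2.png")
crop("top",0,230,190,330,265,7,"pics/c3.png")
crop("top",0,370,155,490,270,5,"pics/c4.png")
for n,roi in(("side",(300,240,400,320)),("top",(230,190,320,265))):
    p,d=load(n,0); M=cast(p,3,18,110,roi)
    k,l,st,ce=cv2.connectedComponentsWithStats(M)
    for i in range(1,k):
        if st[i,4]>30:
            pts=np.argwhere(l==i)[:,::-1]; X=plane(n,pts,0.022); r=cv2.minAreaRect(X[:,:2].astype(np.float32)*1000)
            print(n,st[i],ce[i],r, X.mean(0), np.median(dep(n,pts,d)[:,2]))
E
```

```text
side [330 257  26  13 202] [342.81683168 263.23267327] ((485.8951110839844, 162.98834228515625), (29.669458389282227, 65.7806167602539), 74.3625259399414) [0.48461756 0.16322605 0.022     ] 0.01240858112898563
side [335 295  43  13 495] [356.64444444 301.05252525] ((449.7598571777344, 287.0410461425781), (90.5461654663086, 35.86373519897461), 6.08806037902832) [0.44853486 0.28730742 0.022     ] 0.017798213251677852
top [288 225   9  18  75] [292.13333333 233.53333333] ((484.27593994140625, 141.35980224609375), (14.200899124145508, 63.05094528198242), 74.45879364013672) [0.48420635 0.14134785 0.022     ] 0.015928248553194635
top [251 232   8  26 149] [254.97315436 244.34899329] ((448.44268798828125, 271.43621826171875), (88.259521484375, 21.17311668395996), 5.647218704223633) [0.44866124 0.27114553 0.022     ] 0.021903895779678217
```

View pics/c1.png

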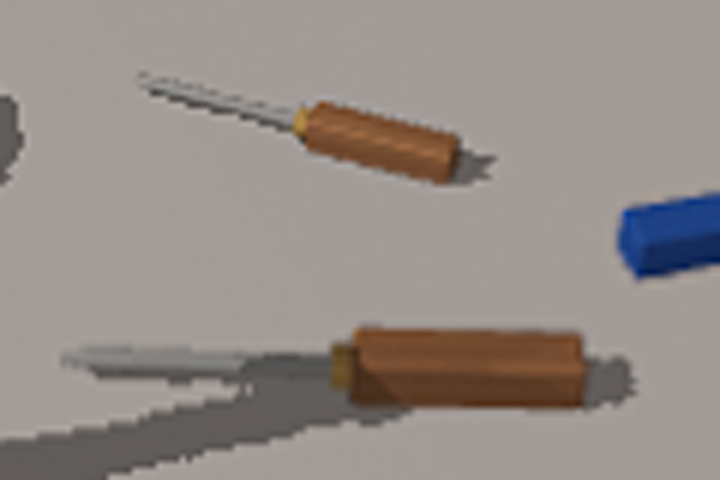

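View pics/c2.png

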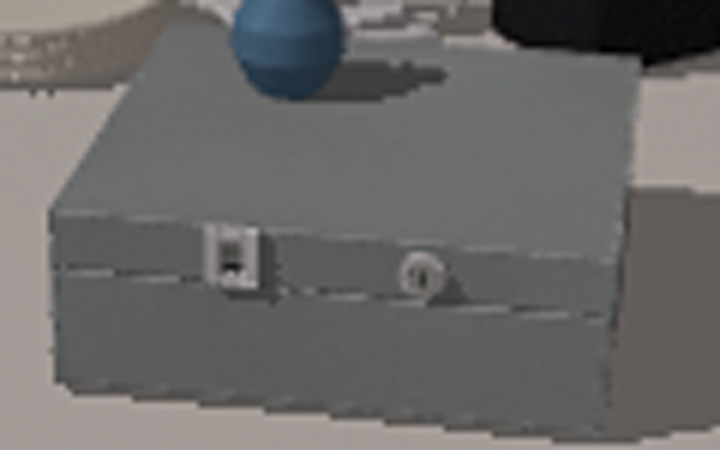

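View pics/c3.png

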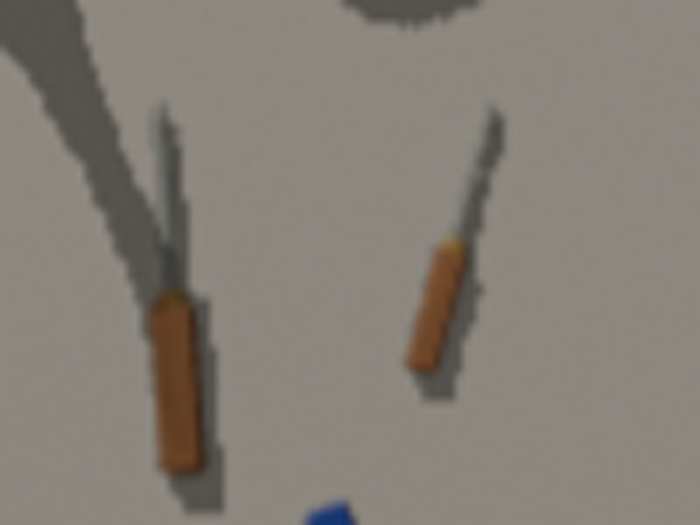

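View pics/c4.png

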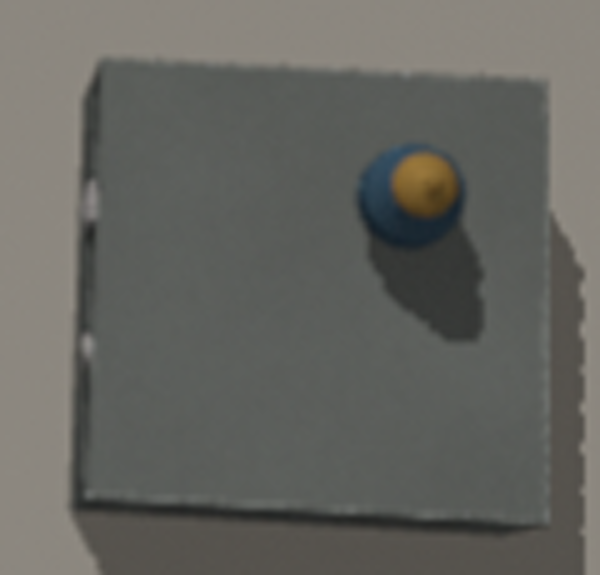

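The crop confirms it: the large orange rod's handle measures about 88x21 mm (85x22 given), and the small one's only 63x14 mm. Next I measure the till, slot and rod axis. The slot surround is at about (313,173) in the side view and the lock at about (345,176).

Run:
```python
from h import *
# top-face corners from top crop c4 (scale5, origin 370,155)
tc=np.array([[103,60],[548,80],[548,522],[83,497]])/5+[370,155]-0.4
T=plane("top",tc,0.11); print("top corners\n",T.round(4)); 
for i in range(4): print(np.linalg.norm(T[i]-T[(i+1)%4]).round(4))
sc=np.array([[52,212],[615,262]])/6+[275,130]-0.4
print("side front top edge", plane("side",sc,0.11).round(4))
sb=np.array([[60,383],[605,432]])/6+[275,130]-0.4
print("side front bottom", plane("side",sb,0.0).round(4))
sl=np.array([[232,256],[421,274]])/6+[275,130]-0.4
print("slot,lock at z .094",plane("side",sl,0.094).round(4))
p,d=load("top",0)
M=cast(p,85,110,15,(375,155,495,270),40)
print(dep("top",[[410,215],[440,240],[400,180]],d).round(4), dep("side",sl,load("side",0)[1]).round(4))
for n in("top","side"):
    for X in [(T[0]+T[3])/2]: print(n,proj(n,X))
# rod: tip, and handle ends
print("tip",plane("top",[[160/7+230-.4,105/7+190-.4]],0.011), plane("side",[[64/6+280-.4,358/6+240-.4]],0.011))
# side view handle top face corners
hs=np.array([[362,328],[582,332],[352,352],[582,355]])/6+[280,240]-.4
print("handle top face side view",plane("side",hs,0.022).round(4))
```

```text
top corners
 [[ 0.6955 -0.199   0.11  ]
 [ 0.6753 -0.4969  0.11  ]
 [ 0.3789 -0.4747  0.11  ]
 [ 0.3999 -0.1736  0.11  ]]
0.2985
0.2973
0.3018
0.2967
side front top edge [[ 0.6936 -0.1904  0.11  ]
 [ 0.4011 -0.1693  0.11  ]]
side front bottom [[ 0.6956 -0.2054  0.    ]
 [ 0.3961 -0.1891  0.    ]]
slot,lock at z .094 [[ 0.5978 -0.1832  0.094 ]
 [ 0.499  -0.175   0.094 ]]
[[ 0.5283 -0.2581  0.1083]
 [ 0.4429 -0.3517  0.1106]
 [ 0.6498 -0.2311  0.1035]] [[ 0.603  -0.2282  0.0726]
 [ 0.499  -0.1758  0.0936]]
top [[388.21167493 209.57908417]]
side [[329.47635159 168.1020722 ]]
tip [[0.59196817 0.28307397 0.011     ]] [[0.59201037 0.28707438 0.011     ]]
handle top face side view [[0.4852 0.2707 0.022 ]
 [0.4055 0.2641 0.022 ]
 [0.4881 0.2833 0.022 ]
 [0.4058 0.2759 0.022 ]]
```

Measured: slot about (0.598, -0.184), till heading about -94.2°. The two views agree to within 2 mm. The rod origin is about (0.446, 0.272) with heading about 5°. I'll move above the rod.

Emit:
send_rows --pt "-0.0426 0 -0.0557 0" --pt "-0.0426 0 -0.0557 0" --pt "-0.0426 0 -0.0557 0" --pt "-0.0426 0 -0.0557 0" --pt "-0.0426 0 -0.0557 0" --fingers -1

```text
clock: 0.72
position: [0.2862, -0.265, 0.4044]
tool_rot: [[-0.933, 0.0, 0.361], [-0.361, 0.0, -0.933], [-0.0, -1.0, -0.0]]
ft_force: [0.7, 0.1, -0.3]
gripper_width: 0.0852
```

Emit:
send_rows --pt "-0.0426 0 -0.0557 0" --pt "-0.0426 0 -0.0557 0" --pt "-0.0426 0 -0.0557 0" --pt "-0.0426 0 -0.0557 0" --pt "-0.0426 0 -0.0557 0"

```text
clock: 1.35
position: [0.3645, 0.0043, 0.4047]
tool_rot: [[-0.932, 0.001, 0.361], [-0.361, -0.0, -0.932], [-0.0, -1.0, 0.001]]
ft_force: [0.8, -0.6, 0.0]
gripper_width: 0.0855
```

Emit:
send_rows --pt "-0.0426 0 -0.0557 0" --pt "-0.0426 0 -0.0557 0" --pt "-0.0426 0 -0.0557 0" --pt "-0.0426 0 -0.0557 0" --pt "-0.0426 0 -0.0557 0"

```text
clock: 1.98
position: [0.4429, 0.2738, 0.4043]
tool_rot: [[-0.932, -0.0, 0.362], [-0.362, -0.001, -0.932], [0.0, -1.0, 0.001]]
ft_force: [0.7, -0.9, 0.3]
gripper_width: 0.0853
```

Emit:
send_rows --pt "0 0 0 -0.118" --pt "0 0 0 -0.118" --pt "0 0 0 -0.118" --pt "0 0 0 -0.118" --pt "0 0 0 -0.118"

```text
clock: 2.6
position: [0.4427, 0.2718, 0.4042]
tool_rot: [[-0.265, -0.001, 0.964], [-0.964, -0.001, -0.265], [0.001, -1.0, -0.001]]
ft_force: [0.2, -0.6, -0.3]
gripper_width: 0.0852
```

Emit:
send_rows --pt "0 0 0 -0.118" --pt "0 0 0 -0.118" --pt "0 0 0 -0.118" --pt "0 0 0 -0.118" --pt "0 0 0 -0.118"

```text
clock: 3.22
position: [0.4427, 0.2718, 0.4042]
tool_rot: [[0.612, -0.001, 0.791], [-0.791, -0.0, 0.612], [-0.0, -1.0, -0.001]]
ft_force: [-0.0, 0.2, -0.3]
gripper_width: 0.0854
```

Emit:
send_rows --pt "0 0 0 -0.118" --pt "0 0 0 -0.118" --pt "0 0 0 -0.118" --pt "0 0 0 -0.118" --pt "0 0 0 -0.118"

```text
clock: 3.85
position: [0.4427, 0.2718, 0.4042]
tool_rot: [[1.0, -0.001, -0.015], [0.015, -0.001, 1.0], [-0.001, -1.0, -0.001]]
ft_force: [-0.0, 0.3, -0.5]
gripper_width: 0.0855
```

Emit:
send_rows --pt "0 0 0 -0.051" --pt "0 0.04 0 0" --pt "0 0.05 0 0" --pt "0 0.05 0 0" --pt "0 0.02 0 0"

```text
clock: 4.47
position: [0.4418, 0.2713, 0.2739]
tool_rot: [[0.996, -0.005, -0.088], [0.088, -0.002, 0.996], [-0.005, -1.0, -0.002]]
ft_force: [0.8, 0.6, 0.2]
gripper_width: 0.0851
```

Run:
```python
from h import *
s=read_state(); print(s['position'],s['tool_rot'],s['q'])
snap("side",1);snap("top",1)
crop("side",1,250,200,420,330,4,"pics/c5.png")
```

```text
[0.44175272 0.27130867 0.27389632] [[ 0.99606715 -0.00483572 -0.08846953]
 [ 0.08845969 -0.0022135   0.9960773 ]
 [-0.00501258 -0.99998586 -0.00177703]] [ 4.16521706e-01  3.03614037e-01  1.82057479e+00 -7.94378109e-05
  1.02272167e+00 -1.24281408e+00]
```

View pics/c5.png

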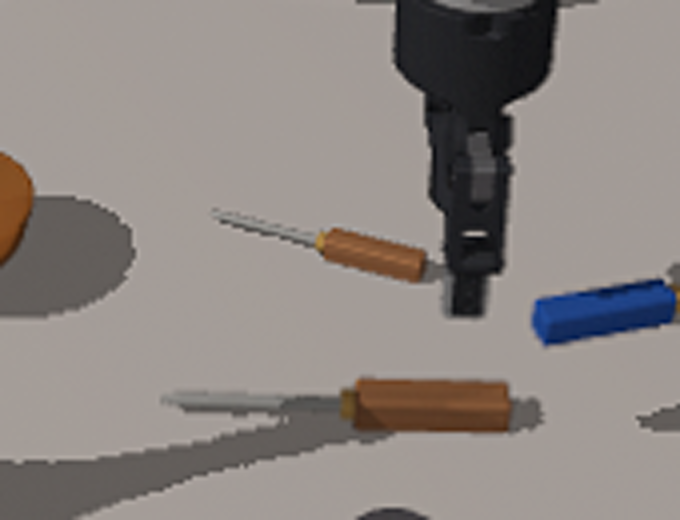

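View pics/top1.png

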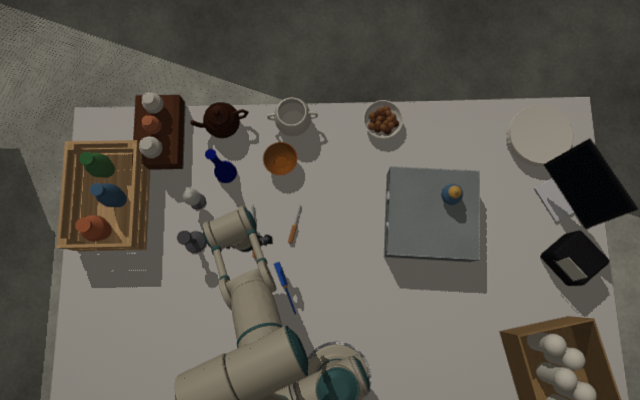

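Run:
```python
from h import *
print(plane("side",[[345,392],[262,381],[222,328],[235,262]],0.01).round(3))
print(plane("top",[[184,238]],.142).round(3),plane("top",[[190,196]],.11).round(3))
```

```text
[[0.463 0.496 0.01 ]
 [0.608 0.491 0.01 ]
 [0.714 0.383 0.01 ]
 [0.749 0.176 0.01 ]]
[[0.461 0.483 0.142]] [[0.606 0.478 0.11 ]]
```

Emit:
send_rows --pt "0 0.04 0 0" --pt "0 0.04 0 0" --pt "0 0.03 0 0" --pt "0 0.01 0 0" --pt "0 0 0 0"

```text
clock: 5.2
position: [0.4432, 0.272, 0.181]
tool_rot: [[0.996, 0.0, -0.089], [0.089, 0.0, 0.996], [0.0, -1.0, 0.0]]
ft_force: [0.3, 0.4, 0.3]
gripper_width: 0.0854
```

Emit:
send_rows --pt "0 0 0 0" --pt "0 0 0 0" --pt "0 0 0 0" --pt "0 0 0 0" --pt "0 0 0 0" --fingers 1

```text
clock: 5.82
position: [0.4432, 0.272, 0.1814]
tool_rot: [[0.996, 0.001, -0.089], [0.089, 0.001, 0.996], [0.001, -1.0, 0.0]]
ft_force: [-0.5, 0.2, 5.5]
gripper_width: 0.02
```

Emit:
send_rows --pt "0 0 0 0" --pt "0 0 0 0" --pt "0 0 0 0" --pt "0 0 0 0" --pt "0 0 0 0"

```text
clock: 6.45
position: [0.4432, 0.272, 0.1814]
tool_rot: [[0.996, 0.001, -0.089], [0.089, 0.001, 0.996], [0.001, -1.0, 0.0]]
ft_force: [-0.8, -0.1, 5.9]
gripper_width: 0.0206
```

Emit:
send_rows --pt "0 -0.03 0 0" --pt "0 -0.05 0 0" --pt "0 -0.05 0 0" --pt "0 0 0 0" --pt "0 0 0 0"

```text
clock: 7.08
position: [0.4423, 0.2715, 0.2838]
tool_rot: [[0.996, -0.002, -0.088], [0.088, -0.001, 0.996], [-0.002, -1.0, -0.001]]
ft_force: [-0.3, 0.1, -1.7]
gripper_width: 0.0207
```

Run:
```python
from h import *
s=read_state(); print(s['position'],s['gripper_width'],s['ft_force'],s['torque'])
snap("side",2)
crop("side",2,250,180,420,310,4,"pics/c6.png")
```

```text
[0.44227332 0.27151678 0.28383639] 0.02066467857487995 [-0.2579261   0.11833934 -1.68414933] [0.03669415 0.0518088  0.03270303]
```

View pics/c6.png

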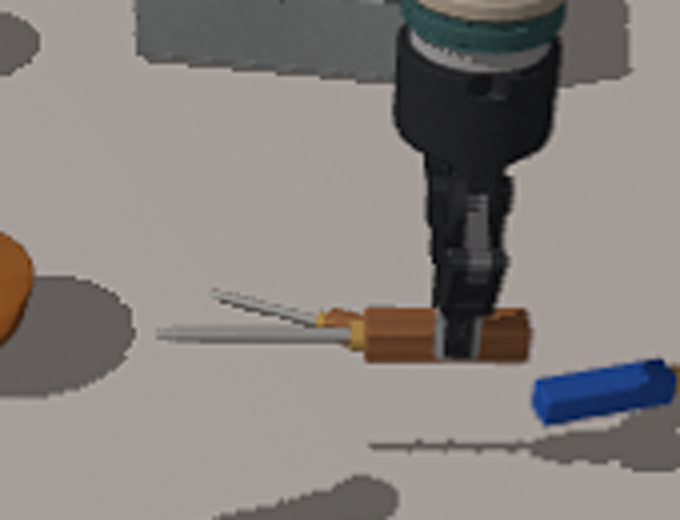

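The rod is held level with a firm grip. I'll turn it to the till's heading, then move in front of the slot.

Emit:
send_rows --pt "0 0 0 0.1103" --pt "0 0 0 0.1103" --pt "0 0 0 0.1103" --pt "0 0 0 0.1103" --pt "0 0 0 0.1103"

```text
clock: 7.75
position: [0.4423, 0.2715, 0.2827]
tool_rot: [[0.708, -0.004, 0.706], [-0.706, -0.002, 0.708], [-0.001, -1.0, -0.004]]
ft_force: [0.7, 0.0, -1.2]
gripper_width: 0.0202
```

Emit:
send_rows --pt "0 0 0 0.1103" --pt "0 0 0 0.1103" --pt "0 0 0 0.1103" --pt "0 0 0 0.1103" --pt "0 0 0 0.1103"

```text
clock: 8.38
position: [0.4423, 0.2716, 0.2827]
tool_rot: [[-0.079, -0.004, 0.997], [-0.997, -0.002, -0.079], [0.002, -1.0, -0.004]]
ft_force: [-0.5, 0.0, -1.8]
gripper_width: 0.0198
```

Emit:
send_rows --pt "0.03 0 0.02 0" --pt "0.05 0 0.04 0" --pt "0.05 0 0.04 0" --pt "0.05 0 0.04 0" --pt "0.05 0 0.04 0"

```text
clock: 9.0
position: [0.5733, 0.0763, 0.2826]
tool_rot: [[-0.073, -0.004, 0.997], [-0.997, 0.0, -0.073], [0.0, -1.0, -0.004]]
ft_force: [-0.3, -0.1, -1.0]
gripper_width: 0.0203
```

Emit:
send_rows --pt "0.05 0 0.035 0" --pt "0.037 0 0.02 0" --pt "0 0.015 0 0" --pt "0 0 0 0" --pt "0 0 0 0"

```text
clock: 9.62
position: [0.6112, 0.0062, 0.2719]
tool_rot: [[-0.072, -0.002, 0.997], [-0.997, 0.0, -0.072], [-0.0, -1.0, -0.002]]
ft_force: [-0.0, 0.1, -0.7]
gripper_width: 0.0208
```

Run:
```python
from h import *
s=read_state(); print(s['position'],s['tool_rot'],s['clock'])
snap("side",3);snap("top",3)
crop("side",3,260,130,380,220,6,"pics/c7.png")
crop("top",3,290,150,410,240,6,"pics/c8.png")
```

```text
[0.61116861 0.0061565  0.27186527] [[-7.20092754e-02 -2.13349002e-03  9.97401681e-01]
 [-9.97403912e-01  4.72744434e-04 -7.20084252e-02]
 [-3.17886837e-04 -9.99997612e-01 -2.16199327e-03]] 9.625
```

View pics/c7.png

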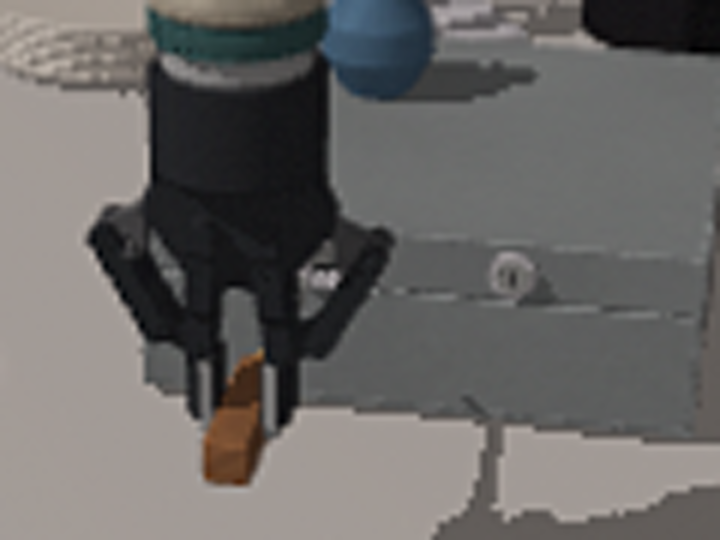

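View pics/c8.png

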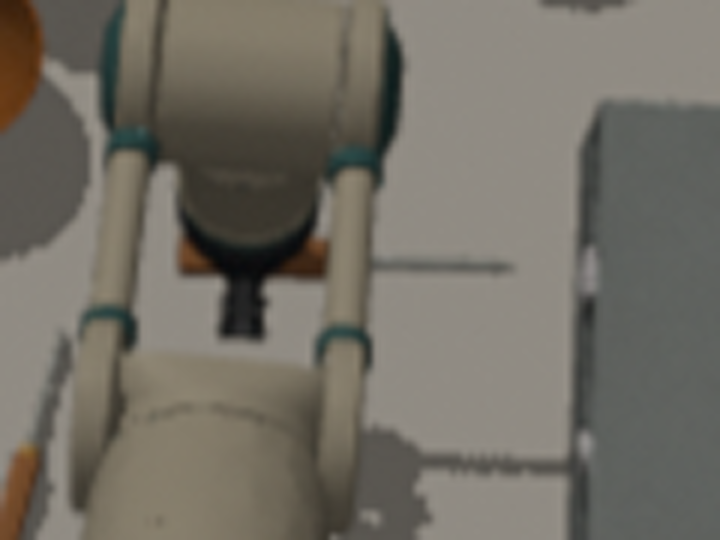

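In the top view the shaft is unobstructed, with its tip at about (375.5,194.5) and the surround at about (388,199). I'll fit the shaft axis and compare it with the slot.

```bash
cat > axis.py <<'E'
from h import *
import sys
def shaft(k,c0,c1,r0,r1,z):
    p,d=load("top",k); g=cv2.cvtColor(p,cv2.COLOR_RGB2GRAY).astype(float)
    uv=[]
    for c in range(c0,c1+1):
        col=g[r0:r1+1,c]; w=np.clip(np.median(col)-8-col,0,None)
        if w.sum()>5: uv.append([c,(w*np.arange(r0,r1+1)).sum()/w.sum()])
    uv=np.array(uv); X=plane("top",uv,z)
    vx,vy,x0,y0=cv2.fitLine(X[:,:2].astype(np.float32),cv2.DIST_HUBER,0,.001,.001).ravel()
    if vy>0: vx,vy=-vx,-vy
    return uv,X,(vx,vy,x0,y0)
if __name__=="__main__":
    k=int(sys.argv[1]); z=float(sys.argv[2]); c0,c1,r0,r1=map(int,sys.argv[3:7])
    uv,X,(vx,vy,x0,y0)=shaft(k,c0,c1,r0,r1,z)
    print(uv[0],uv[-1],X[0],X[-1],"heading",np.degrees(np.arctan2(vy,vx)))
    t=(-.184-y0)/vy; print("x at slot y",x0+t*vx)
E
python3 axis.py 3 .1015 352 376 188 201
python3 - <<'E'
from h import *
p,d=load("top",0); q=p.astype(int)
print(q[186:212,384:394].sum(2)//3)
# surround bright blob
for n,roi in(("top",(384,190,393,208)),):
    g=cv2.cvtColor(p,cv2.COLOR_RGB2GRAY)
    for r in ((190,208),(220,232)):
        s=g[r[0]:r[1],385:391].astype(float); w=np.clip(s-125,0,None); yy,xx=np.mgrid[r[0]:r[1],385:391]
        c=[(w*xx).sum()/w.sum(),(w*yy).sum()/w.sum()]; print(c,plane("top",[c],.110),plane("top",[c],.1))
p,d=load("side",0); g=cv2.cvtColor(p,cv2.COLOR_RGB2GRAY); print(g[164:182,305:322])
E
```

```text
[352.         193.73333333] [375.         194.33333333] [ 0.60579679 -0.06759506  0.1015    ] [ 0.60225399 -0.14510084  0.1015    ] heading -92.36666
x at slot y 0.6009856
[[135 134  94  60  69  80  87  89  91  91]
 [135 134  94  60  71  81  87  89  90  89]
 [134 126  88  59  71  82  87  89  90  91]
 [134 121  83  58  65  78  87  90  90  91]
 [134 122  83  60  77  82  87  89  90  90]
 [134 123  85  83 111  93  85  90  90  91]
 [134 122  90 100 125  99  84  90  92  91]
 [134 121  96 109 130 108  90  90  91  90]
 [135 121 100 116 134 114  93  90  91  91]
 [134 121 106 120 134 114  92  89  90  90]
 [133 117 107 115 126 111  93  89  90  89]
 [133 113 105 115 127 112  94  91  90  91]
 [134 112  97 105 113 103  92  91  92  91]
 [134 112  86  79  74  84  90  91  90  91]
 [134 112  78  59  51  79  90  91  90  90]
 [134 111  75  49  43  79  90  91  90  90]
 [134 107  70  44  46  81  90  91  90  90]
 [134 103  67  51  53  81  91  91  90  90]
 [134 102  67  60  59  81  91  91  90  90]
 [134 102  67  65  64  84  91  91  91  91]
 [134 103  67  66  68  84  90  90  91  91]
 [134 102  67  65  68  84
[... 1020 characters left out ...]
 91  94 125 137 101  70  75  79 112 139 133  65  67  70  93]
 [ 93  92  90  93 126 136 101  76  83  85 118 139 132  66  67  70  95]
 [ 91  91  91  95 125 135  99  40  21  32  91 138 131  66  66  66  72]
 [ 91  93  93  97 125 135 102  99 144  91 153 137 129  66  66  71  94]
 [ 69  79  68  80 119 136 128 141 142 144 156 135 127  66  67  68  73]
 [ 87  92  95 102  94 112  95 127 127 131 156 154 150  58  61  67  85]
 [ 91  91  91  93  89  91  86  69  69  70  76  76  75  66  69  71  96]
 [ 91  92  92  91  91  90  90  87  62  63  63  64  64  66  66  66  72]
 [ 91  92  92  92  90  91  91  91  90  92  91  91  93  92  91  68  92]
 [ 92  93  92  92  91  91  90  91  93  94  91  91  93  94  93  90  92]]
```

Emit:
send_rows --pt "0.015 0.006 0 0" --pt "0.015 0 0 0" --pt "0.01 0 0 0" --pt "0 0 0 0" --pt "0 0 0 0"

```text
clock: 10.35
position: [0.6095, -0.0269, 0.268]
tool_rot: [[-0.074, 0.0, 0.997], [-0.997, 0.0, -0.074], [-0.0, -1.0, 0.0]]
ft_force: [-0.0, 0.5, -1.3]
gripper_width: 0.0203
```

```bash
python3 - <<'E'
from h import *
s=read_state(); print(s['position'],s['tool_rot'][:,0],s['ft_force'],s['clock'])
snap("side",4);snap("top",4)
crop("side",4,280,130,360,190,9,"pics/c9.png")
crop("top",4,340,170,410,220,10,"pics/c10.png")
for z in (.096,):
  X=np.array([[0.598,-.184,.094],[.598,-.184,.110]]); print(proj("top",X),proj("side",X))
E
python3 axis.py 4 .096 354 384 188 201
```

```text
[ 0.60952355 -0.02689621  0.26798399] [-7.35720294e-02 -9.97289887e-01 -1.94063589e-04] [-0.0026378   0.48214879 -1.33725057] 10.35
[[386.32739046 195.80458412]
 [386.90287723 194.83511176]] [[313.23020052 172.15883672]
 [313.26104876 167.48641658]]
[354.         193.54032258] [384.         194.90909091] [ 0.60749804 -0.07469492  0.096     ] [ 0.60083291 -0.1760088   0.096     ] heading -93.82203
x at slot y 0.59966886
```

View pics/c9.png

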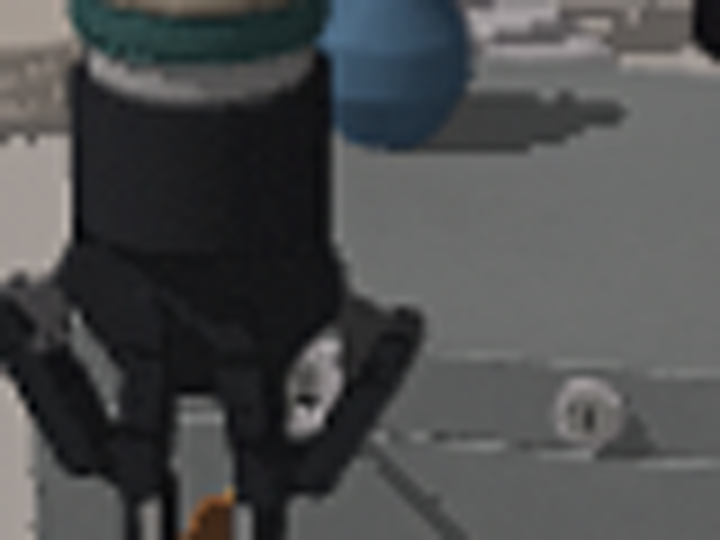

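View pics/c10.png

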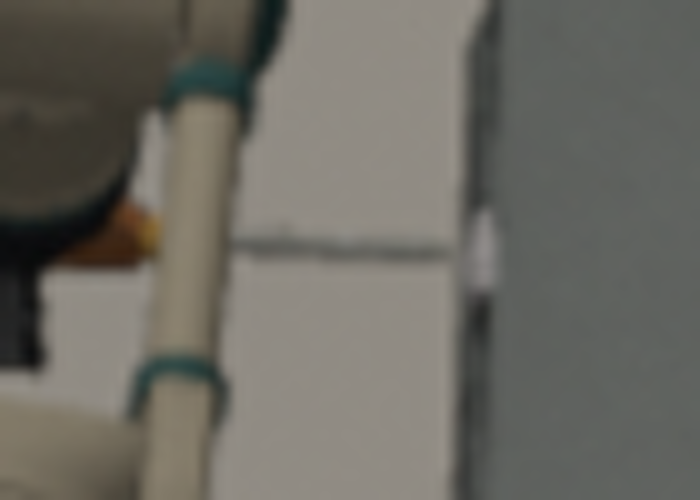

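All measures agree within about 1 mm: kinematics give x=0.598 at the slot, and in the top image the shaft row is 195.0 against a slot row of about 195.1. I'll lower 2 mm and enter slowly.

Emit:
send_rows --pt "0 0.0025 0 0" --pt "0.006 0 0 0" --pt "0.008 0 0 0" --pt "0.01 0 0 0" --pt "0 0 0 0"

```text
clock: 11.08
position: [0.6081, -0.0468, 0.2659]
tool_rot: [[-0.074, 0.0, 0.997], [-0.997, -0.0, -0.074], [0.0, -1.0, 0.0]]
ft_force: [0.2, -0.2, -0.6]
gripper_width: 0.0204
```

Run:
```python
from h import *
s=read_state(); print(s['position'],s['tool_rot'][:,0],s['ft_force'],s['torque'],s['clock'])
snap("top",5)
crop("top",5,340,170,410,220,10,"pics/c11.png")
```

```text
[ 0.60809023 -0.0467942   0.26594031] [-7.42336134e-02 -9.97240841e-01  2.76771139e-04] [ 0.21182562 -0.22412985 -0.6353092 ] [ 0.03058728 -0.06289754  0.03427989] 11.075
```

View pics/c11.png

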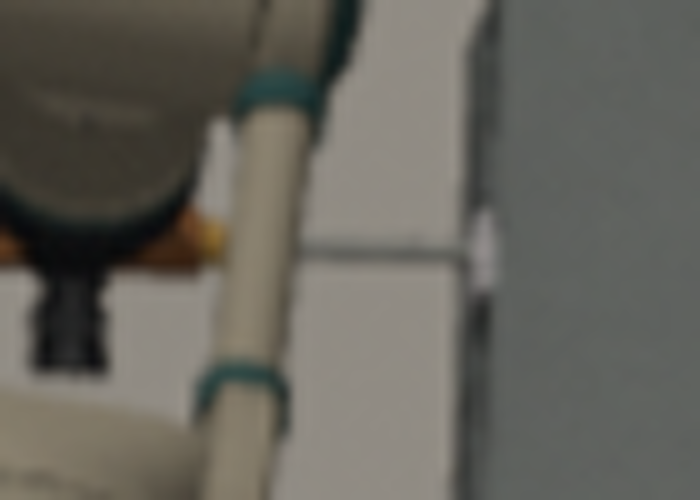

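Tip about 11 mm past the mouth with no force. Continuing in.

Emit:
send_rows --pt "0.01 0 0 0" --pt "0.01 0 0 0" --pt "0.01 0 0 0" --pt "0.005 0 0 0" --pt "0 0 0 0"

```text
clock: 11.75
position: [0.606, -0.0742, 0.2659]
tool_rot: [[-0.074, 0.0, 0.997], [-0.997, 0.0, -0.074], [-0.0, -1.0, 0.0]]
ft_force: [-0.1, 0.5, -1.0]
gripper_width: 0.0205
```

Emit:
send_rows --pt "0.005 0 0 0" --pt "0.005 0 0 0" --pt "0.004 0 0 0" --pt "0 0 0 0" --pt "0 0 0 0"

```text
clock: 12.38
position: [0.6053, -0.0831, 0.2659]
tool_rot: [[-0.073, 0.0, 0.997], [-0.997, 0.005, -0.073], [-0.005, -1.0, -0.0]]
ft_force: [0.2, 6.3, -0.3]
gripper_width: 0.0204
```

The tab is met where expected, at about 47 mm in and 6 N. Pushing further.

Emit:
send_rows --pt "0.004 0 0 0" --pt "0.004 0 0 0" --pt "0.003 0 0 0" --pt "0 0 0 0" --pt "0 0 0 0"

```text
clock: 13.0
position: [0.6046, -0.0914, 0.2657]
tool_rot: [[-0.074, -0.0, 0.997], [-0.997, 0.006, -0.074], [-0.006, -1.0, -0.001]]
ft_force: [1.1, 8.3, -0.2]
gripper_width: 0.0202
```

Run:
```python
from h import *
s=read_state(); print(s['position'],s['ft_force'],s['torque'],s['clock'])
snap("top",6);snap("side",6)
crop("top",6,340,150,440,270,5,"pics/c12.png")
```

```text
[ 0.60458804 -0.09143638  0.26571378] [ 1.06289504  8.32442577 -0.17340526] [ 1.3052056  -0.16687134  0.05828452] 13.0
```

View pics/c12.png

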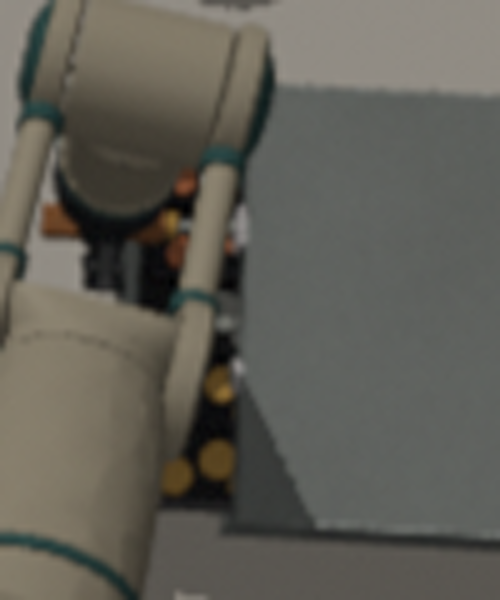

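View side.

View pics/side6.png

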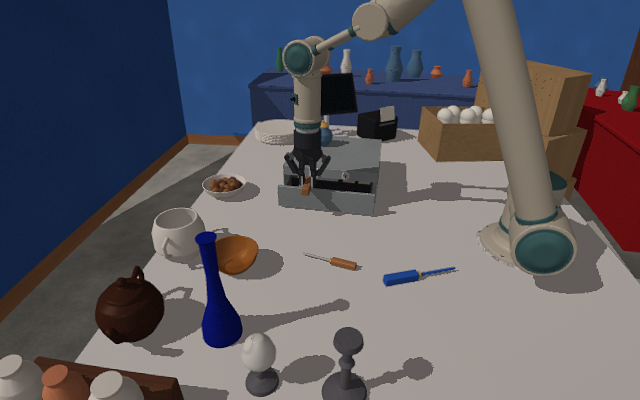

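The drawer has sprung out, with coins visible in the top view at (378,235). I'll back the rod out straight and return it to its original bare spot.

Emit:
send_rows --pt "-0.01 0 0 0" --pt "-0.025 0 0 0" --pt "-0.03 0 0 0" --pt "-0.03 0 0 0" --pt "-0.03 0 0 0"

```text
clock: 13.72
position: [0.6119, 0.0072, 0.2658]
tool_rot: [[-0.073, 0.0, 0.997], [-0.997, -0.001, -0.073], [0.001, -1.0, 0.0]]
ft_force: [0.9, -0.3, -0.8]
gripper_width: 0.0204
```

Emit:
send_rows --pt "-0.045 -0.02 -0.02 0" --pt "-0.05 0 -0.04 0" --pt "-0.05 0 -0.04 0" --pt "-0.05 0 -0.04 0" --pt "-0.05 0 -0.04 0"

```text
clock: 14.35
position: [0.4814, 0.2136, 0.282]
tool_rot: [[-0.073, 0.001, 0.997], [-0.997, -0.0, -0.073], [0.0, -1.0, 0.001]]
ft_force: [1.2, 0.1, -1.5]
gripper_width: 0.0204
```

Emit:
send_rows --pt "-0.05 0 -0.04 0" --pt "-0.019 0 -0.015 0" --pt "0 0 0 -0.11" --pt "0 0 0 -0.11" --pt "0 0 0 -0.11"

```text
clock: 14.98
position: [0.443, 0.2702, 0.2819]
tool_rot: [[0.436, 0.001, 0.9], [-0.9, -0.001, 0.436], [0.001, -1.0, 0.0]]
ft_force: [-0.3, 0.6, -1.3]
gripper_width: 0.0203
```

Emit:
send_rows --pt "0 0 0 -0.11" --pt "0 0 0 -0.11" --pt "0 0 0 -0.11" --pt "0 0 0 -0.11" --pt "0 0 0 -0.11"

```text
clock: 15.6
position: [0.4431, 0.27, 0.2819]
tool_rot: [[0.967, 0.001, 0.253], [-0.253, -0.001, 0.967], [0.001, -1.0, -0.001]]
ft_force: [-1.2, 0.5, -1.1]
gripper_width: 0.0208
```

Emit:
send_rows --pt "0 0 0 -0.11" --pt "0 0 0 -0.11" --pt "0 0.03 0 -0.003" --pt "0 0 0 0" --pt "0 0 0 0"

```text
clock: 16.23
position: [0.4431, 0.2702, 0.2583]
tool_rot: [[0.996, 0.001, -0.088], [0.088, -0.0, 0.996], [0.001, -1.0, -0.0]]
ft_force: [-0.5, -0.6, -1.2]
gripper_width: 0.0207
```

Run:
```python
from h import *
s=read_state(); print(s['position'],s['tool_rot'],s['ft_force'],s['clock'])
snap("top",7);snap("side",7)
```

```text
[0.44314837 0.2702442  0.25825029] [[ 9.96086233e-01  6.77217884e-04 -8.83841477e-02]
 [ 8.83843120e-02 -2.16549964e-04  9.96086425e-01]
 [ 6.55427957e-04 -9.99999747e-01 -2.75557875e-04]] [-0.54508293 -0.60477348 -1.19773915] 16.225
```

View pics/side7.png

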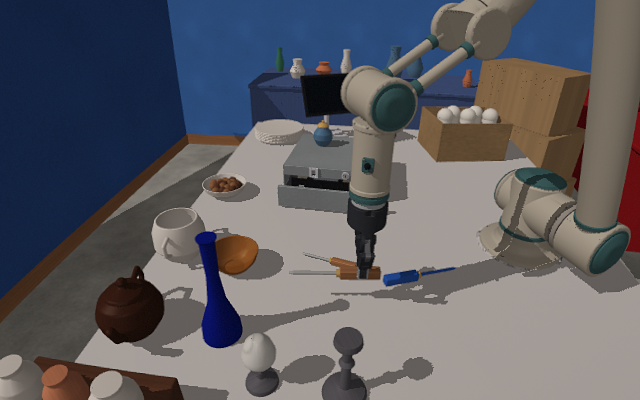

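Emit:
send_rows --pt "0 0.03 0 0" --pt "0 0.03 0 0" --pt "0 0.02 0 0" --pt "0 0.008 0 0" --pt "0 0 0 0"

```text
clock: 16.95
position: [0.443, 0.2703, 0.1877]
tool_rot: [[0.996, 0.0, -0.089], [0.089, -0.0, 0.996], [0.0, -1.0, -0.0]]
ft_force: [-0.7, 0.8, -1.2]
gripper_width: 0.0208
```

Emit:
send_rows --pt "0 0.003 0 0" --pt "0 0.002 0 0" --pt "0 0.002 0 0" --pt "0 0 0 0" --pt "0 0 0 0"

```text
clock: 17.58
position: [0.4428, 0.2702, 0.1819]
tool_rot: [[0.996, 0.0, -0.089], [0.089, -0.0, 0.996], [0.0, -1.0, -0.0]]
ft_force: [0.3, -0.4, -1.5]
gripper_width: 0.0206
```

Emit:
send_rows --pt "0 0.001 0 0" --pt "0 0 0 0" --pt "0 0.0005 0 0" --pt "0 0 0 0" --pt "0 0 0 0"

```text
clock: 18.2
position: [0.4428, 0.2702, 0.1814]
tool_rot: [[0.996, 0.001, -0.089], [0.089, 0.0, 0.996], [0.001, -1.0, 0.0]]
ft_force: [-2.3, -1.7, 7.4]
gripper_width: 0.0207
```

The rod is on the table (Fz +7 N at the original grasp height). Releasing and rising.

Emit:
send_rows --pt "0 0 0 0" --pt "0 0 0 0" --pt "0 0 0 0" --pt "0 0 0 0" --pt "0 0 0 0" --fingers -1

```text
clock: 18.82
position: [0.4428, 0.2702, 0.1806]
tool_rot: [[0.996, -0.0, -0.089], [0.089, -0.0, 0.996], [-0.0, -1.0, -0.0]]
ft_force: [0.8, 0.4, -0.1]
gripper_width: 0.0852
```

Emit:
send_rows --pt "0 -0.02 0 0" --pt "0 -0.05 0 0" --pt "0 -0.06 0 0" --pt "0 -0.04 0 0" --pt "0 0 0 0"

```text
clock: 19.45
position: [0.4435, 0.2706, 0.3194]
tool_rot: [[0.996, 0.006, -0.089], [0.089, 0.002, 0.996], [0.006, -1.0, 0.002]]
ft_force: [-0.4, 0.1, 0.6]
gripper_width: 0.0853
```

Run:
```python
from h import *
s=read_state(); print(s['position'],s['ft_force'],s['gripper_width'],s['clock'])
snap("top",8);snap("side",8)
crop("side",8,260,130,400,310,4,"pics/c13.png")
crop("top",8,340,150,490,270,5,"pics/c14.png")
```

```text
[0.44354395 0.27058922 0.31937228] [-0.42678527  0.09852188  0.57282202] 0.08530469791114834 19.45
```

View pics/c13.png

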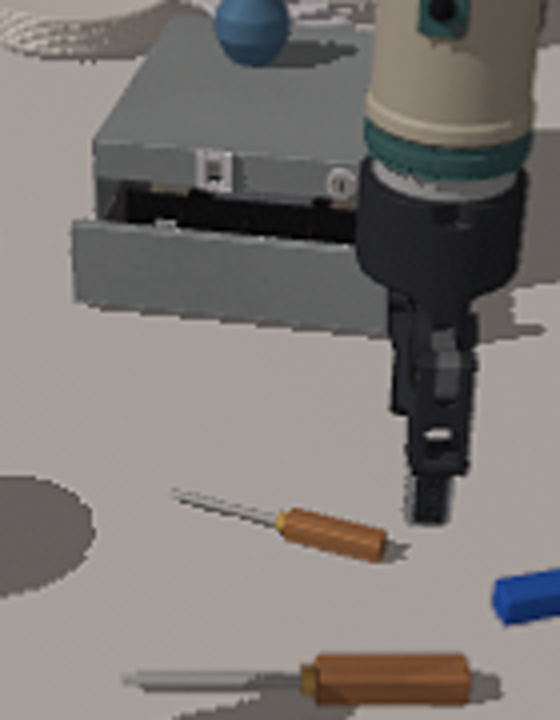

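View pics/c14.png

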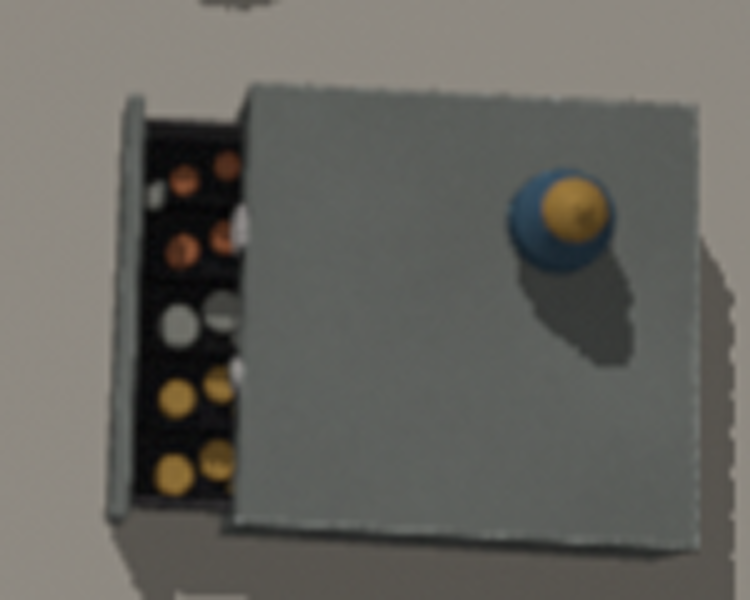

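The rod lies flat at its old place. In the top view the drawer panel's top edge runs from about (367,169) to (363.5,253). I'll measure it now.

Run:
```python
from h import *
p,d=load("top",8); g=cv2.cvtColor(p,cv2.COLOR_RGB2GRAY)
for r in (180,211,240): print(r,g[r,358:376], p[r,362:370].tolist()[::3])
e=np.array([[127,97],[145,97],[108,517],[127,517]])/5+[340,150]-.4
print(plane("top",e,.076).round(4))
c=np.array([[127,307],])/5+[340,150]-.4
print("mid",plane("top",c,.076).round(4))
es=np.array([[76,222],[375,243]])/4+[260,130]-.4
print("side edge pts",plane("side",es,.076).round(4))
print("catch",plane("top",[[155/5+340,195/5+150]],.076))
# rod check
for n,roi in(("side",(320,285,400,320)),):
    q,_=load(n,8); M=cast(q,3,18,110,roi); pts=np.argwhere(M>0)[:,::-1]; print(pts.mean(0),cv2.minAreaRect(plane(n,pts,.022)[:,:2].astype(np.float32)*1000))
```

```text
180 [138 138 138 138 139 130  91  92  96  94  61  24   9  14  11  11  10  12] [[143, 138, 130], [90, 93, 89], [60, 62, 59]]
211 [138 139 139 139 119  79  88  96  97  59  19  12  12  13  16  39  77  87] [[122, 119, 112], [94, 97, 94], [19, 19, 20]]
240 [138 139 138 105  75  90  96  95  57  18  10  14  14  15  17  26  28  28] [[74, 76, 72], [93, 96, 93], [10, 10, 11]]
[[ 0.6978 -0.1164  0.076 ]
 [ 0.6976 -0.1288  0.076 ]
 [ 0.4074 -0.0942  0.076 ]
 [ 0.4072 -0.107   0.076 ]]
mid [[ 0.5502 -0.1116  0.076 ]]
side edge pts [[ 0.6952 -0.1175  0.076 ]
 [ 0.4698 -0.1132  0.076 ]]
catch [[ 0.62656263 -0.13471606  0.076     ]]
[356.47280335 299.541841  ] ((449.9837341308594, 282.6146240234375), (90.84046936035156, 33.204322814941406), 6.154481410980225)
```

Panel mid-edge is about (0.551, -0.112), which matches the till model for 80 mm out (0.554, -0.113). Moving above it.

Emit:
send_rows --pt "0 0 0 0.102" --pt "0.021 0 -0.0584 0" --pt "0.021 0 -0.0584 0" --pt "0.021 0 -0.0584 0" --pt "0.021 0 -0.0584 0" --fingers -0.3

```text
clock: 20.18
position: [0.4961, 0.0775, 0.3148]
tool_rot: [[0.997, -0.004, 0.071], [-0.071, -0.0, 0.997], [-0.004, -1.0, -0.0]]
ft_force: [0.4, -0.4, 0.2]
gripper_width: 0.0555
```

Emit:
send_rows --pt "0.021 0 -0.0584 0" --pt "0.021 0 -0.0584 0" --pt "0.021 0 -0.0584 0" --pt "0.021 0 -0.0584 0" --pt "0 0 0 0"

```text
clock: 20.8
position: [0.5506, -0.1153, 0.3145]
tool_rot: [[0.997, -0.003, 0.076], [-0.076, -0.0, 0.997], [-0.003, -1.0, -0.0]]
ft_force: [-0.1, 0.2, 0.4]
gripper_width: 0.0557
```

Emit:
send_rows --pt "0 0.03 0 0" --pt "0 0 0 0" --pt "0 0 0 0" --pt "0 0 0 0" --pt "0 0 0 0"

```text
clock: 21.42
position: [0.5502, -0.1119, 0.2933]
tool_rot: [[0.997, 0.001, 0.071], [-0.071, -0.0, 0.997], [0.001, -1.0, -0.0]]
ft_force: [0.4, 0.5, -0.3]
gripper_width: 0.0559
```

Run:
```python
from h import *
s=read_state(); print(s['position'],s['tool_rot'],s['gripper_width'],s['clock'])
snap("side",9);snap("top",9)
crop("side",9,270,110,390,220,6,"pics/c15.png")
```

```text
[ 0.55024294 -0.11192671  0.29334597] [[ 9.97469078e-01  1.14203265e-03  7.10924393e-02]
 [-7.10919823e-02 -4.35980457e-04  9.97469669e-01]
 [ 1.17013784e-03 -9.99999253e-01 -3.53687660e-04]] 0.05586120188310729 21.425
```

View pics/c15.png

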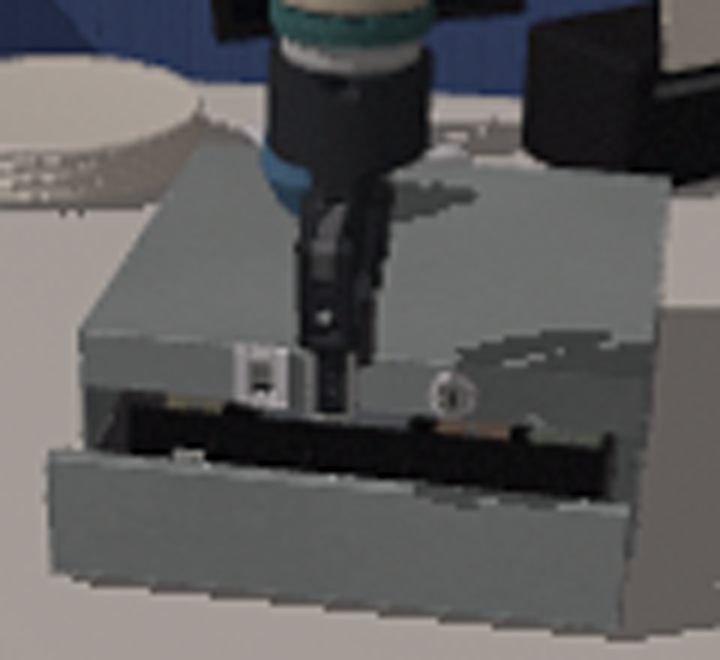

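Emit:
send_rows --pt "0 0.025 0 0" --pt "0 0.025 0 0" --pt "0 0.012 0 0" --pt "0 0.006 0 0" --pt "0 0 0 0"

```text
clock: 22.15
position: [0.5502, -0.1123, 0.2384]
tool_rot: [[0.997, 0.0, 0.072], [-0.072, -0.0, 0.997], [0.0, -1.0, -0.0]]
ft_force: [-0.6, 0.7, 0.1]
gripper_width: 0.0555
```

Emit:
send_rows --pt "0 0 0 0" --pt "0 0 0 0" --pt "0 0 0 0" --pt "0 0 0 0" --pt "0 0 0 0" --fingers 1

```text
clock: 22.78
position: [0.5503, -0.1121, 0.239]
tool_rot: [[0.997, 0.001, 0.072], [-0.072, -0.0, 0.997], [0.001, -1.0, -0.0]]
ft_force: [-0.9, 1.5, 5.8]
gripper_width: 0.01
```

Gripped on the panel. It reads 10 mm against a 12 mm panel, the same offset as on the handle. Pulling.

Emit:
send_rows --pt "0 0 0.01 0" --pt "0 0 0.025 0" --pt "0 0 0.025 0" --pt "0 0 0.025 0" --pt "0 0 0.015 0"

```text
clock: 23.4
position: [0.5561, -0.0323, 0.239]
tool_rot: [[0.998, 0.001, 0.071], [-0.071, -0.002, 0.998], [0.001, -1.0, -0.002]]
ft_force: [-2.4, -3.4, 5.0]
gripper_width: 0.01
```

Emit:
send_rows --pt "0 0 0.008 0" --pt "0 0 0.008 0" --pt "0 0 0.006 0" --pt "0 0 0 0" --pt "0 0 0 0"

```text
clock: 24.02
position: [0.5573, -0.0145, 0.239]
tool_rot: [[0.997, 0.001, 0.071], [-0.071, 0.0, 0.997], [0.001, -1.0, 0.0]]
ft_force: [-1.0, 0.9, 5.9]
gripper_width: 0.0099
```

Emit:
send_rows --pt "0 0 0.003 0" --pt "0 0 0.003 0" --pt "0 0 0 0" --pt "0 0 0 0" --pt "0 0 0 0"

```text
clock: 24.65
position: [0.5576, -0.0109, 0.239]
tool_rot: [[0.997, 0.001, 0.071], [-0.071, -0.003, 0.997], [0.001, -1.0, -0.003]]
ft_force: [-0.2, -4.0, 5.6]
gripper_width: 0.0101
```

Emit:
send_rows --pt "0 0 0.003 0" --pt "0 0 0.003 0" --pt "0 0 0 0" --pt "0 0 0 0" --pt "0 0 0 0"

```text
clock: 25.28
position: [0.5578, -0.0094, 0.239]
tool_rot: [[0.998, 0.0, 0.068], [-0.068, -0.011, 0.998], [0.001, -1.0, -0.011]]
ft_force: [-2.5, -16.0, 5.2]
gripper_width: 0.0098
```

Stop reached: the force jumped to 16 N and travel was about 103 mm. I'll ease off, release and rise.

Emit:
send_rows --pt "0 0 -0.006 0" --pt "0 0 0 0" --pt "0 0 0 0" --pt "0 0 0 0" --pt "0 0 0 0" --fingers -0.3

```text
clock: 25.9
position: [0.5574, -0.0097, 0.2382]
tool_rot: [[0.997, -0.0, 0.071], [-0.071, 0.0, 0.997], [-0.0, -1.0, 0.0]]
ft_force: [-0.2, -0.0, 0.0]
gripper_width: 0.0558
```

Emit:
send_rows --pt "0 -0.02 0 0" --pt "0 -0.05 0 0" --pt "0 -0.06 0 0" --pt "0 -0.06 0 0" --pt "0 0 0 0"

```text
clock: 26.52
position: [0.5584, -0.0101, 0.3961]
tool_rot: [[0.997, 0.011, 0.071], [-0.071, -0.002, 0.997], [0.011, -1.0, -0.001]]
ft_force: [-0.3, -0.1, -0.2]
gripper_width: 0.0556
```

Emit:
send_rows --pt "-0.05 0 0 0" --pt "-0.05 0 0 0" --pt "-0.05 0 0 0" --pt "-0.03 0 0 0" --pt "0 0 0 0"

```text
clock: 27.15
position: [0.412, 0.0006, 0.3902]
tool_rot: [[0.997, -0.001, 0.072], [-0.072, 0.0, 0.997], [-0.001, -1.0, 0.0]]
ft_force: [-0.5, 0.1, -0.8]
gripper_width: 0.0553
```

Run:
```python
from h import *
s=read_state(); print(s['position'],s['ft_force'],s['clock'])
snap("side",10);snap("top",10)
p,d=load("top",10); g=cv2.cvtColor(p,cv2.COLOR_RGB2GRAY)
for r in (180,): print(r,g[r,325:350])
```

```text
[0.41195721 0.00058853 0.39017272] [-0.52709494  0.08901266 -0.81362662] 27.15
180 [139 140 140 140 139 139 139 139 139 140 139 112  97  93  66  30  13  11
  10  14  11  13  14  14  15]
```

View pics/side10.png

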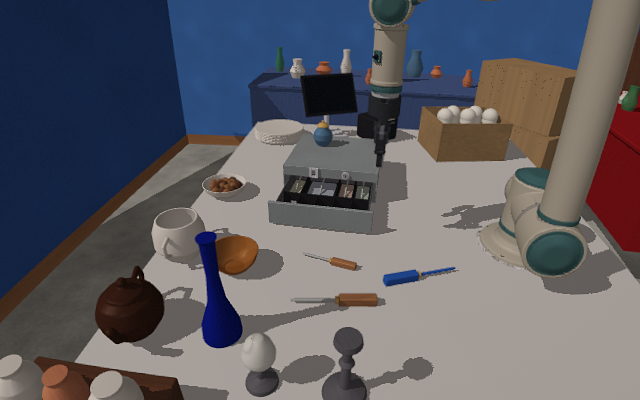

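View pics/top10.png

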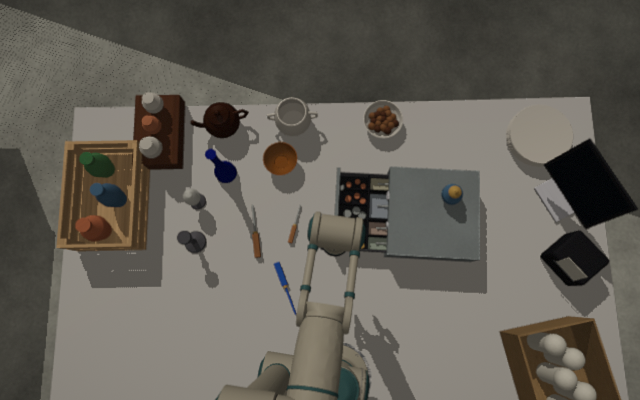

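Both views show the drawer fully out, the rod flat at (358,301) side / (255,243) top, and the wares at their original pixels. I'll do a quick numeric check on the drawer and then hand in.

Run:
```python
from h import *
a=plane("top",[[336.4,180],[366.0-2.2,180]],.076); n=np.array([-.0723,-.9974])
print(a, "drawer", -((a[0,:2]-np.array([.5374,-.336]))@n)-.15)
p0=load("top",0)[0].astype(int);p1=load("top",10)[0].astype(int)
D=(abs(p0-p1).sum(2)>60)
for nme,(x0,y0,x1,y1) in dict(vase=(203,147,240,184),bowl=(262,142,300,176),candle=(176,228,208,254),egg=(182,186,208,210),jar=(440,182,464,206)).items(): print(nme,D[y0:y1,x0:x1].sum())
close_job()
```

```text
[[ 0.66064245 -0.0165071   0.076     ]
 [ 0.65881054 -0.1110054   0.076     ]] drawer 0.17757264664824987
vase 0
bowl 0
candle 0
egg 0
jar 0
the job is handed in; nothing more can be done
```

The drawer is out to its stop and the rod is back flat on the bare table. I handed the job in at about 27 s of the 64 s allowed; no verdict is reported.

**What I did:**
- **Rod:** I picked the large orange-wood rod, the bigger of the two in that colour.
- **Latch:** I pushed the rod through the slot to about 55 mm. The tab resisted with about 8 N, and the drawer sprang out. I couldn't read the latch angle directly; the sprung drawer is my evidence that it tripped.
- **Putting the rod back:** I backed out, lowered the rod at its original spot until it touched the table (7 N), and only then let go.
- **Drawer:** I pinched the panel from above and pulled it about 103 mm, until the force rose to 16 N at the stop.

**Last checks:**
- **Drawer:** the top view puts it at about 0.178 m out (the threshold is 0.165 m).
- **Rod:** it lies flat well clear of the drawer and till.
- **Wares:** all five show no pixel change in the top view since the start.

**Disagreements:** one early image fit of the shaft's heading was off from the arm's own reading by about 1.8°. A second picture closer to the slot cut that to 0.4°. No check failed.

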